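Close up the batter tub: snap the hatch shut, snap the vent cap on and hold it down

ROBOT

A 6-joint arm with a two-finger parallel gripper is mounted at the origin on the work surface. World frame = base frame: x ahead of the robot, y to its left, z up, the work surface at z = 0. Lengths are in mm, angles in rad, forces in N, time in s.
With the tool pointing down it reaches from about 350 to 975 mm from the base axis. Payload 7.1 kg.
Tool frame: the origin (TCP) lies midway between the tips of the shut fingers; the grasp point (between the pads) lies 19 mm behind it; z points along the fingers, y is the line along which they close (so a half turn about z gives the same grasp; the last joint's range is limited). The gripper opens to 88 mm and grips with 3 to 60 N. Pads are 20 mm wide; open, the fingers measure 115 mm over their backs; the gripper's body (75 mm by 178 mm) begins 61 mm behind the grasp point.
Start: joints at [-1.186, 0.423, 1.63, -0, 1.089, -0.019], TCP at [245.588, -574.71, 222.675] pointing down, gripper open.
Joint ranges: [-3, 3], [-0.9, 2.11], [0.09, 2.58], [-1.31, 4.45], [0.11, 2.69], [-2.54, 2.54]. Speed limits (rad/s): [2.39, 2.39, 3.01, 3.14, 3.14, 3.14].

INTERFACE

Orientations are given as a rotation vector (axis times angle).
In Python, from workcell import ctrl gives the robot as it stands. The module is installed in compiled form; this text tells all that it offers.
- The arm moves only by the tool servo_tool, never from a script. Its argument "increments" is a list of rows, each a list of 7 numbers: the shift along the world's x, y, z in cm, then the turn, a rotation vector about the world's x, y, z in degrees, then the opening, from -1 (shut) to 1 (fully open). A call has 1 to 20 rows; each row is the pose to reach, as a shift and turn from the pose commanded when the call began; what a row does not reach only later rows make up. A row lasts 1/12 s, in which the tool goes at most 41.7 mm and 7.16 degrees, less where a joint would pass 70% of its speed; a pose out of reach is approached as far as the arm can. A call with a gripper value outside its range is refused whole. The fingers move at their own pace and stop on an object; the grip force is fixed at half the most. Time passes only in rows, so rows that repeat a pose let the fingers close. It gives the time, the measured TCP pose, the force, the opening and the grip force at its end, in the units of the state.
- ctrl.get_obs(): the state, without advancing time (a new reading comes with each control period).
- ctrl.get_image(name): name is "scene" or "top"; returns a dict with "image" (400x640x3 uint8, red, green, blue), "fx", "fy", "cx", "cy" (pixels), "k1" (the pictures are not rectified: a ray, as slopes to the right and down, at radius r is drawn at 1 + k1 r^2 times it, then the intrinsics apply), "extrinsics" (4x4, takes a point from camera to world coordinates). Camera axes: x right, y up, looking along -z (the intrinsics and any distortion apply to the point x, -y, -z); pixel columns grow to the right and rows downward; lengths in mm; the calibration is good to about 2 mm. A picture is of the moment at which its call begins. There is no depth.
- ctrl.close_job(): hands the job in; it is judged then, once.
The state is a dict: "t": time; "qpos": joint angles; "qvel": joint speeds; "joint_torque": joint torques, N m; "ee_pos": TCP position; "orientation": TCP orientation; "ft_force": force on the tool from outside, world axes, zero at the start; "moment": the same for the moment, N m; "width": finger opening in mm; "grasp_force": force on a finger pad.
Only numpy, scipy, OpenCV 4.12 (cv2) and the standard library are available. Lean on these libraries where they do the work, as an engineer would, in place of code of your own. Each camera call takes 0.05 s, during which the arm holds its last target. There are 200 camera calls.

TASK

Close up the white batter tub: first press its open green hatch flap down until it snaps and stays shut by itself, and take the hand off it. Then put the red cap over the tub's metal vent stud, press until it clicks, and keep pressing so that the orange seal collar under it is squeezed well down. Finish while still holding the cap pressed like that, and leave the other things on the counter where they are.

Things in the scene. Friction and masses are not known exactly. Their poses are not given: they have to be found in the camera images.
- tub: white lidded batter tub, 170 (x) by 270 (y) by 100 mm tall, fixed to the counter, with a blue rim band; origin at the centre of its underside, z up, yaw varies. In its frame: the flat lid's top is at z = 100; the hatch with the green flap is centred at y = +65; the vent stud stands at x = 0, y = -75
- flap (a joint): angle (rad) of the green hatch flap: 0 = flat shut, larger = more open; starts at 0.45 to 0.75. The hinge is stiff: the flap stays where it is left. In the last 0.13 rad a bead under its free end must ride over a sprung ball (10 to 14 N pressed at the plate's middle); past it the flap snaps shut and is held, short of it the ball pushes it up again
- flap_hinge (a point): middle of the flap's hinge line, which runs along the tub's y at tub x = +55, z = 101 (level of the plate's underside). The flap is a plate 110 mm long, 100 mm wide, 6 mm thick; shut, it reaches from here to tub x = -55 with its top at tub z = 107. It opens upward, its free edge on the tub's -x side
- flap_press (a point): point on the flap's top face, in the middle of its width, 55 mm from the hinge and from the free edge; moves with the flap; when shut it lies at tub x = 0, y = 65, z = 107. Pressing straight down with closed fingertips above that place closes the flap
- cap: loose red vent cap, upright on the counter right of the tub (in one of three places, the shaker and the cup in the others), 35 to 70 g: round skirt 44 mm across, 28 mm tall, open below, with a round grip 24 mm across and 24 mm tall on top (52 mm in all); origin at the centre of its underside, z up. The flat top of the skirt round the grip, 28 mm above the origin, is a shoulder fingertips can press on
- cap_mouth (a point): centre of the cap's mouth, in its underside (at the cap's origin): a hole 22.4 mm across in a lip 3 mm thick; the hollow above the lip is 34 mm across and reaches to 24 mm above the underside
- stud_foot (a point): foot of the metal vent stud, on its axis at the level of the lid's top (tub x = 0, y = -75, z = 100), z up. Four sprung brass balls stand out of the stud, centred 16 mm above this foot, 26.4 mm across them. The cap's lip meets them with the cap's origin about 20 mm above the foot; about 10 N presses it over, the force drops, and let go it stays about 9 mm above the foot
- stud_top (a point): tip of the vent stud, on its axis, 27 mm above the foot; the stud is 20 mm across, its last 5 mm tapering to 12 mm
- collar (a joint): travel (m) of the orange sprung seal collar round the stud's foot, 38 mm across: 0 = up (its top 10 mm above the stud foot), 0.006 = squeezed to its stop, 1.8 N per mm. The cap's underside presses on it after the click: a clicked cap let go rests at about 0.001; pressed well down it stands at 0.004 to 0.006, the cap's origin then 6 to 4 mm above the stud foot
- shaker: small glass salt shaker with a steel lid, upright, 52 mm across, 85 mm tall; origin at the centre of its underside. Bystander
- cup: open steel cup, upright, 68 mm across the rim, 75 mm tall; origin at the centre of its underside. Bystander
- jar: amber glass jar with a yellow lid, 80 mm across, 120 mm tall; origin at the centre of its underside. Bystander
- spatula: flat spatula with a green handle, 260 mm long, lying left of the tub; origin in its underside. Bystander
- scraper: steel bench scraper with a black grip, 110 by 95 mm, 22 mm tall, right of the tub; origin at its underside. Bystander
- tray: empty clear open box, 140 by 110 mm, 50 mm tall, at the right; origin at the centre of its underside. Bystander
Not all that is in view belongs to the job. Several things have the shape of the cap; the one meant has the colours described above.

How it is judged (in metres and radians):
On the way, in this order (a step that is already met when the one before it is completed fails the run):
1. the flap has snapped shut and stays shut with the robot off the tub (value of joint flap below 0.04 rad and contact force between each of the arm, the fingers and tub below 0.2 N), for 0.3 s.
2. the cap has clicked onto the vent stud (z of cap in the frame of stud_foot below 0.0105 m and horizontal distance between cap and stud_foot below 0.004 m and angle between cap's own z axis and vertical below 0.12 rad), for 0.2 s.
At the end, for the whole second after the job is handed in: The robot still presses the cap (over 1 N): cap origin under 10.5 mm above the stud foot, within 4 mm of the stud axis, upright within 0.12 rad, collar squeezed by more than 3 mm, flap shut (below 0.04 rad), all through the last second (all of step 2 and value of joint collar above 0.003 m and contact force between any of the fingers, the arm and cap above 1 N and value of joint flap below 0.04 rad); the arm keeps its last pose, push and grip.
It fails at once if a bystander is pushed more than 40 mm from its place (distance of any of shaker, cup, jar, spatula, scraper, tray from where it was at the start of the episode above 0.04 m).
It fails at once if a standing bystander is tipped over (angle between any of shaker, cup, jar's own z axis and vertical above 0.6 rad).
It also fails if it takes over 54 s, if anything falls off the work surface, if the arm or the gripper's body presses on something with over 40 N, if the wrist force passes 120 N, or if a joint passes its speed limit or range.

## Working session

There is one attempt and no reset: what is moved stays moved. The work goes in short steps, Python scripts to look and compute and a tool call to move; the robot and the scene stay as the last step left them, time stands still between calls to the robot, and variables do not carry over. Pictures are saved under pics/ and viewed, at most 10 in all, crops included, and the job is handed in when it is done.

Besides the shell and the picture viewer there is one more tool, called by a JSON object that holds its "method" and its "body", one argument or row to a line. servo_tool: Moves the arm, as the interface text tells. Its arguments: {"type":"object","properties":{"increments":{"type":"array","items":{"type":"array","items":{"type":"number"}}}},"required":["increments"]}

```bash
mkdir -p pics; cat > h.py <<'E'
import numpy as np, cv2
from workcell import ctrl
def img(n,save=None):
    d=ctrl.get_image(n)
    if save: cv2.imwrite('pics/'+save,cv2.cvtColor(d['image'],cv2.COLOR_RGB2BGR))
    return d
def ray(d,u,v):
    K=np.array([[d['fx'],0,d['cx']],[0,d['fy'],d['cy']],[0,0,1.]])
    p=cv2.undistortPoints(np.array([[[u,v]]],float),K,np.array([d['k1'],0,0,0.]))[0,0]
    E=np.array(d['extrinsics']); return E[:3,3],E[:3,:3]@np.array([p[0],-p[1],-1])
def onz(d,u,v,z):
    o,r=ray(d,u,v); return o+r*(z-o[2])/r[2]
def proj(d,P):
    E=np.linalg.inv(np.array(d['extrinsics'])); q=E[:3,:3]@np.array(P,float)+E[:3,3]
    x,y=q[0]/-q[2],-q[1]/-q[2]; s=1+d['k1']*(x*x+y*y)
    return d['fx']*x*s+d['cx'],d['fy']*y*s+d['cy']
E
python3 - <<'E'
from h import *
for n in('top','scene'):
    d=img(n,n+'0.png'); print(n,d['fx'],d['k1'],np.round(d['extrinsics'],3).tolist())
o=ctrl.get_obs();print(o)
E
```

```text
top 388.0349166581928 -0.0742629280318432 [[0.001, 0.981, -0.192, 315.648], [-1.0, 0.002, 0.007, -70.325], [0.008, 0.192, 0.981, 1200.012], [0.0, 0.0, 0.0, 1.0]]
scene 379.3451227097727 -0.07591481733104222 [[0.721, -0.517, 0.461, 980.855], [0.692, 0.518, -0.502, -575.294], [0.021, 0.681, 0.732, 821.972], [0.0, 0.0, 0.0, 1.0]]
{'t': 0.1, 'qpos': array([-1.18602402e+00,  4.23717767e-01,  1.63053459e+00, -2.50692855e-05,
        1.08863571e+00, -1.89847471e-02]), 'qvel': array([ 0.0011484 , -0.00204987, -0.00172418, -0.00219952,  0.00077882,
        0.00114954]), 'joint_torque': array([ 6.18042959e-04, -5.45613420e+01, -2.74325216e+01,  6.45549595e-02,
        1.88900804e-02,  4.21014988e-06]), 'ee_pos': array([ 245.39874061, -574.30162176,  222.03960786]), 'orientation': array([-3.07654439e+00, -6.29684232e-01,  4.04220599e-04]), 'ft_force': array([ 0.01142396, -0.75732175,  0.11516296]), 'moment': array([ 0.00325213, -0.02490882,  0.03472523]), 'grasp_force': 0.0, 'width': 88.04043903393278}
```

View pics/top0.png

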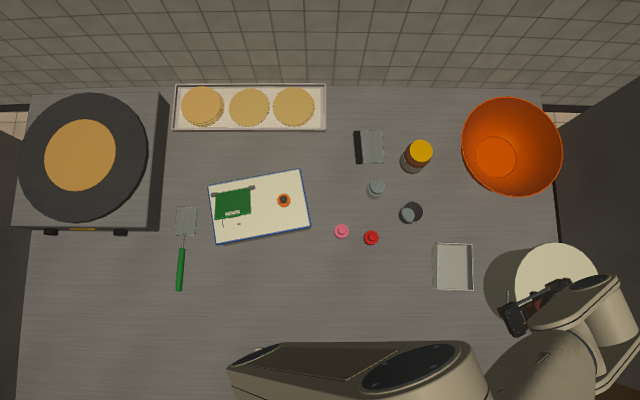

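View pics/scene0.png

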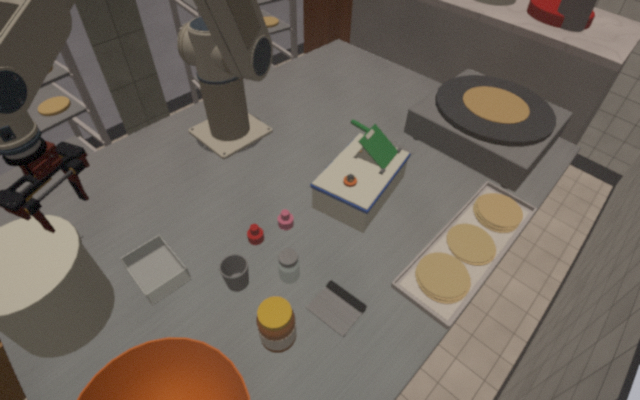

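The top view shows the tub at about (259,206), flap at (233,205), stud at (284,200), red cap at (371,238) and a pink decoy at (342,231). In the scene view the stud is at (350,180), the cap at (256,234) and the flap is open at (380,147).

```bash
python3 - <<'E'
from h import *
D={n:img(n) for n in('top','scene')}
def blob(d,lo,hi,box):
    h=cv2.cvtColor(d['image'],cv2.COLOR_RGB2HSV); m=cv2.inRange(h,lo,hi)
    M=np.zeros_like(m);x0,y0,x1,y1=box;M[y0:y1,x0:x1]=m[y0:y1,x0:x1]
    c=max(cv2.findContours(M,0,2)[0],key=cv2.contourArea); return c
def cen(c): m=cv2.moments(c); return m['m10']/m['m00'],m['m01']/m['m00']
def tri(a,b):
    (o1,r1),(o2,r2)=[ray(D[n],*p) for n,p in(('top',a),('scene',b))]
    s=np.linalg.lstsq(np.c_[r1,-r2],o2-o1,rcond=None)[0]
    p,q=o1+s[0]*r1,o2+s[1]*r2; return np.round((p+q)/2,1),np.round(np.linalg.norm(p-q),1)
# lid: white + blue
d=D['top']
c=blob(d,(85,60,40),(130,255,255),(195,155,325,260)); print('blue area',cv2.contourArea(c),cv2.boundingRect(c))
h=cv2.cvtColor(d['image'],cv2.COLOR_RGB2HSV)
m=np.zeros((400,640),np.uint8);m[160:255,195:325]=255
w=cv2.inRange(h,(0,0,150),(40,80,255))&m
c=max(cv2.findContours(w,0,2)[0],key=cv2.contourArea);hull=cv2.convexHull(c)
P=np.array([onz(d,*p[0],100)[:2] for p in hull],np.float32)
print('lid',cv2.minAreaRect(P),np.round([onz(d,*p,100) for p in cv2.boxPoints(cv2.minAreaRect(hull))],0).tolist())
# stud collar orange
R={}
for n,b in(('top',(270,185,300,215)),('scene',(335,165,365,195))):
    c=blob(D[n],(3,150,100),(18,255,255),b);R[n]=cv2.minEnclosingCircle(c)[0];print('collar',n,R[n],cv2.minEnclosingCircle(c)[1],onz(D[n],*R[n],108))
print(tri(R['top'],R['scene']))
for n,b in(('top',(355,222,390,252)),('scene',(240,218,270,248))):
    c=blob(D[n],(0,150,60),(4,255,255),b);R[n]=cen(c);print('cap',n,R[n],cv2.boundingRect(c),onz(D[n],*R[n],28))
print(tri(R['top'],R['scene']))
for n,b in(('top',(205,180,262,225)),('scene',(345,115,405,175))):
    c=blob(D[n],(45,100,30),(85,255,255),b);R[n]=cen(c);print('flap',n,R[n],cv2.boundingRect(c),cv2.approxPolyDP(cv2.convexHull(c),4,True)[:,0].tolist())
print(tri(R['top'],R['scene']))
for n,p in(('shaker',(377,188)),('cup',(410,213)),('jar',(418,152))):print(n,onz(d,*p,75))
t=cv2.resize(d['image'][150:270,190:440],None,fx=3.2,fy=3.2,interpolation=2)
cv2.imwrite('pics/t1.png',t[:,:,::-1])
E
```

```text
blue area 105.5 (207, 168, 104, 77)
lid ((518.1023559570312, 94.81037902832031), (169.344970703125, 269.32073974609375), 11.113842010498047) [[574.0, 250.0, 100.0], [627.0, -21.0, 100.0], [460.0, -54.0, 100.0], [409.0, 210.0, 100.0]]
collar top (283.21429443359375, 199.92857360839844) 6.328680992126465 [531.66963616  21.38693474 108.        ]
collar scene (349.5454406738281, 181.0) 5.545568466186523 [533.70305969  19.70029103 108.        ]
(array([532.2,  21.6, 105.6]), np.float64(0.1))
cap top (370.7891156462585, 237.2482993197279) (364, 230, 15, 15) [ 432.78186228 -239.11928656   28.        ]
cap scene (254.63879598662209, 232.4704570791527) (248, 224, 15, 16) [ 434.23819585 -239.68977797   28.        ]
(array([ 433. , -239.2,   26.4]), np.float64(0.4))
flap top (232.17670208579298, 203.388036206218) (214, 188, 37, 32) [[249, 189], [248, 213], [214, 218], [218, 193]]
flap scene (379.4306246545052, 147.4980652294085) (361, 126, 35, 41) [[374, 126], [395, 150], [382, 166], [361, 142]]
(array([518. , 163.9, 132.4]), np.float64(3.6))
shaker [ 575.10756333 -254.58970258   75.        ]
cup [ 499.70021797 -350.47998356   75.        ]
jar [ 688.38834549 -383.98333347   75.        ]
```

View pics/t1.png

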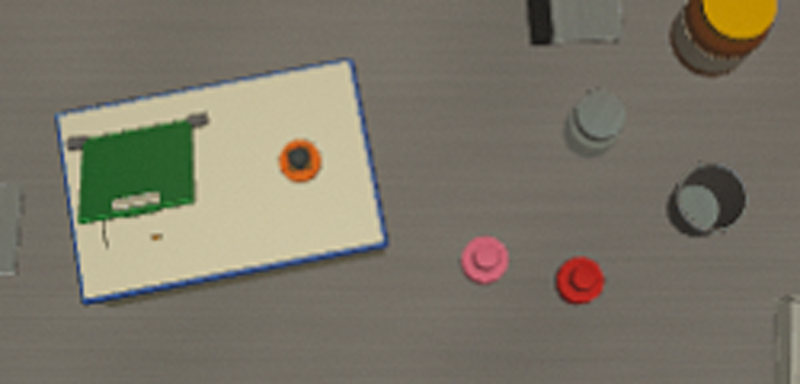

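The zoomed crop confirms the tub outline, the stud at (300,160) in the crop, the red cap at (580,280) and the pink decoy at (485,260). The stud position and lid rectangle agree within 1 mm. I'll move above the flap with the fingers shut.

{"method": "servo_tool", "body": {
  "increments": [
    [1.3, 3.67, 0, 0, 0, 0, -1],
    [2.6, 7.33, 0, 0, 0, 0, -1],
    [3.9, 11, 0, 0, 0, 0, -1],
    [5.2, 14.67, 0, 0, 0, 0, -1],
    [6.5, 18.33, 0, 0, 0, 0, -1],
    [7.8, 22, 0, 0, 0, 0, -1],
    [9.1, 25.67, 0, 0, 0, 0, -1],
    [10.4, 29.33, 0, 0, 0, 0, -1],
    [11.7, 33, 0, 0, 0, 0, -1],
    [13, 36.67, 0, 0, 0, 0, -1],
    [14.3, 40.33, 0, 0, 0, 0, -1],
    [15.6, 44, 0, 0, 0, 0, -1],
    [16.9, 47.67, 0, 0, 0, 0, -1],
    [18.2, 51.33, 0, 0, 0, 0, -1],
    [19.5, 55, 0, 0, 0, 0, -1],
    [20.8, 58.67, 0, 0, 0, 0, -1],
    [22.1, 62.33, 0, 0, 0, 0, -1],
    [23.4, 66, 0, 0, 0, 0, -1],
    [24.7, 69.67, 0, 0, 0, 0, -1],
    [26, 73.33, 0, 0, 0, 0, -1]
  ]
}}

```text
t: 1.87
ee_pos: [505.8, 160.7, 222.7]
orientation: [3.078, 0.631, 0.0]
ft_force: [0.9, -1.2, -1.0]
width: 0.8
grasp_force: 0.0
```

{"method": "servo_tool", "body": {
  "increments": [
    [0, 0, -1, 0, 0, 0, -1],
    [0, 0, -2, 0, 0, 0, -1],
    [0, 0, -3, 0, 0, 0, -1],
    [0, 0, -4, 0, 0, 0, -1],
    [0, 0, -4, 0, 0, 0, -1],
    [0, 0, -4, 0, 0, 0, -1]
  ]
}}

```text
t: 2.37
ee_pos: [504.8, 157.3, 181.8]
orientation: [3.078, 0.627, -0.003]
ft_force: [0.2, 0.1, 0.3]
width: 0.4
grasp_force: 0.0
```

Next I'll press down to about z=110.

{"method": "servo_tool", "body": {
  "increments": [
    [0, 0.1, -1, 0, 0, 0, -1],
    [0, 0.1, -2, 0, 0, 0, -1],
    [0, 0.1, -3, 0, 0, 0, -1],
    [0, 0.1, -4, 0, 0, 0, -1],
    [0, 0.1, -4.7, 0, 0, 0, -1],
    [0, 0.1, -5.4, 0, 0, 0, -1],
    [0, 0.1, -6, 0, 0, 0, -1],
    [0, 0.1, -6.4, 0, 0, 0, -1],
    [0, 0.1, -6.8, 0, 0, 0, -1],
    [0, 0.1, -7, 0, 0, 0, -1],
    [0, 0.1, -7, 0, 0, 0, -1]
  ]
}}

```text
t: 3.28
ee_pos: [505.4, 159.6, 112.4]
orientation: [3.078, 0.63, -0.001]
ft_force: [-1.0, -0.6, 0.0]
width: 0.5
grasp_force: 0.0
```

{"method": "servo_tool", "body": {
  "increments": [
    [0, 0, -0.2, 0, 0, 0, -1],
    [0, 0, -0.4, 0, 0, 0, -1],
    [0, 0, -0.4, 0, 0, 0, -1],
    [0, 0, -0.4, 0, 0, 0, -1]
  ]
}}

```text
t: 3.62
ee_pos: [505.7, 159.6, 108.6]
orientation: [3.078, 0.63, 0.0]
ft_force: [-0.9, 0.5, -0.4]
width: 0.3
grasp_force: 0.0
```

```bash
python3 - <<'E'
from h import *
a=img('top')['image'][150:270,190:330];b=img('scene')['image'][100:220,300:440]
cv2.imwrite('pics/f1.png',cv2.resize(np.hstack([a,b]),None,fx=2.8,fy=2.8)[:,:,::-1])
E
```

```text
(no output)
```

View pics/f1.png

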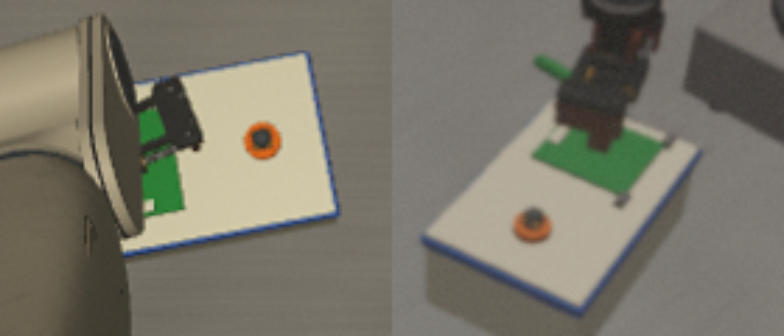

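The flap, at (610,155) in the crop, looks flat and shut. I'll press a few mm more to be sure, then lift off.

{"method": "servo_tool", "body": {
  "increments": [
    [0, 0, -0.2, 0, 0, 0, -1],
    [0, 0, -0.3, 0, 0, 0, -1],
    [0, 0, -0.3, 0, 0, 0, -1]
  ]
}}

```text
t: 3.97
ee_pos: [505.9, 159.7, 107.0]
orientation: [-3.078, -0.63, -0.001]
ft_force: [-4.2, -1.1, 15.8]
width: 0.4
grasp_force: 7.5
```

{"method": "servo_tool", "body": {
  "increments": [
    [0, 0, 2, 0, 0, 0, -1],
    [0, 0, 5, 0, 0, 0, -1],
    [0, 0, 8, 0, 0, 0, -1],
    [0, -4, 8, 0, 0, 0, -1],
    [0, -8, 8, 0, 0, 0, -1],
    [0, -12, 8, 0, 0, 0, -1],
    [0, -16, 8, 0, 0, 0, -1],
    [-1, -20, 8, 0, 0, 0, -1],
    [-2, -24, 8, 0, 0, 0, -1],
    [-3, -28, 8, 0, 0, 0, -0.5],
    [-4, -32, 8, 0, 0, 0, -0.1],
    [-5, -36, 8, 0, 0, 0, 0],
    [-7.2, -39.9, 8, 0, 0, 0, 0],
    [-7.2, -39.9, 8, 0, 0, 0, 0],
    [-7.2, -39.9, 8, 0, 0, 0, 0]
  ]
}}

```text
t: 5.22
ee_pos: [432.5, -241.3, 185.6]
orientation: [3.079, 0.623, -0.0]
ft_force: [-0.6, 0.6, 0.1]
width: 36.9
grasp_force: 0.0
```

```bash
python3 - <<'E'
from h import *
d=img('top');e=img('scene')
print(ctrl.get_obs()['ee_pos'],ctrl.get_obs()['width'])
a=d['image'][150:270,190:410];b=e['image'][100:260,200:420]
cv2.imwrite('pics/f2.png',cv2.resize(np.vstack([a,b]),None,fx=2.1,fy=2.1)[:,:,::-1])
h=cv2.cvtColor(d['image'],cv2.COLOR_RGB2HSV);m=cv2.inRange(h,(45,100,30),(85,255,255));m[:170]=0;m[230:]=0;m[:,:200]=0;m[:,270:]=0
c=max(cv2.findContours(m,0,2)[0],key=cv2.contourArea)
print(np.round([onz(d,*p,107)[:2] for p in cv2.boxPoints(cv2.minAreaRect(c))],0).tolist())
h=cv2.cvtColor(e['image'],cv2.COLOR_RGB2HSV);m=cv2.inRange(h,(45,100,30),(85,255,255));m[:128]=0;m[180:]=0;m[:,:340]=0;m[:,410:]=0
c=max(cv2.findContours(m,0,2)[0],key=cv2.contourArea)
print(np.round([onz(e,*p[0],107)[:2] for p in cv2.approxPolyDP(cv2.convexHull(c),4,True)],0).tolist())
E
```

```text
[ 433.60941575 -239.10525647  185.58571016] 42.54607692942915
[[549.0, 219.0], [566.0, 121.0], [460.0, 100.0], [443.0, 196.0]]
[[464.0, 111.0], [449.0, 190.0], [542.0, 211.0], [559.0, 127.0]]
```

View pics/f2.png

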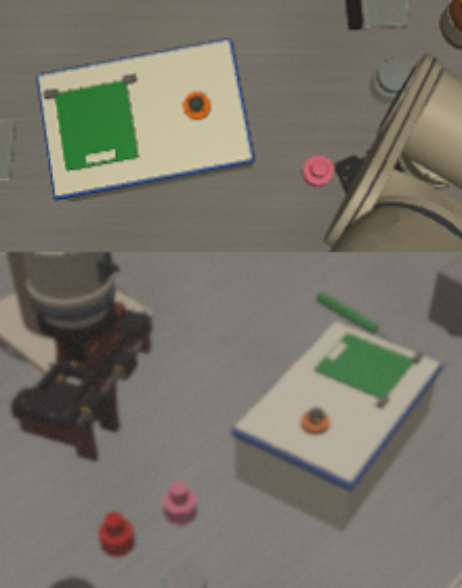

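The picture shows the flap flat and shut, and the gripper over the red cap at (117,533) in the crop. Flap corners match the shut pose. I'll descend on the cap.

{"method": "servo_tool", "body": {
  "increments": [
    [0, 0, -3, 0, 0, 0, 0],
    [0, 0, -6, 0, 0, 0, 0],
    [0, 0, -9, 0, 0, 0, 0],
    [0, 0, -12, 0, 0, 0, 0],
    [0, 0, -14, 0, 0, 0, 0],
    [0, 0, -15, 0, 0, 0, 0],
    [0, 0, -15.5, 0, 0, 0, 0],
    [0, 0, -15.5, 0, 0, 0, 0],
    [0, 0, -15.5, 0, 0, 0, 0]
  ]
}}

```text
t: 6.07
ee_pos: [434.5, -239.2, 31.4]
orientation: [3.077, 0.631, 0.001]
ft_force: [0.5, -0.3, -0.4]
width: 44.1
grasp_force: 0.0
```

{"method": "servo_tool", "body": {
  "increments": [
    [0, 0, -0.15, 0, 0, 0, -1],
    [0, 0, -0.15, 0, 0, 0, -1],
    [0, 0, -0.15, 0, 0, 0, -1],
    [0, 0, -0.15, 0, 0, 0, -1],
    [0, 0, -0.15, 0, 0, 0, -1],
    [0, 0, -0.15, 0, 0, 0, -1],
    [0, 0, -0.15, 0, 0, 0, -1],
    [0, 0, -0.15, 0, 0, 0, -1],
    [0, 0, -0.15, 0, 0, 0, -1],
    [0, 0, -0.15, 0, 0, 0, -1]
  ]
}}

```text
t: 6.9
ee_pos: [434.1, -239.8, 29.9]
orientation: [3.077, 0.629, 0.002]
ft_force: [0.5, 0.9, 7.7]
width: 23.6
grasp_force: 30.0
```

{"method": "servo_tool", "body": {
  "increments": [
    [0, 0, 3, 0, 0, 0, -1],
    [0, 0, 7, 0, 0, 0, -1],
    [0, 0, 11, 0, 0, 0, -1],
    [0, 0, 15, 0, 0, 0, -1],
    [1, 3, 16, 0, 0, 0, -1],
    [2.3, 6, 16, 0, 0, 0, -1],
    [3.4, 9, 16, 0, 0, 0, -1],
    [4.5, 12, 16, 0, 0, 0, -1],
    [5.7, 15, 16, 0, 0, 0, -1],
    [6.8, 18, 16, 0, 0, 0, -1],
    [7.9, 21, 16, 0, 0, 0, -1],
    [9, 24, 15, 0, 0, 0, -1],
    [9.8, 26.1, 14.5, 0, 0, 0, -1],
    [9.8, 26.1, 14.5, 0, 0, 0, -1],
    [9.8, 26.1, 14.5, 0, 0, 0, -1],
    [9.8, 26.1, 14.5, 0, 0, 0, -1]
  ]
}}

```text
t: 8.23
ee_pos: [531.1, 21.2, 174.1]
orientation: [3.078, 0.63, -0.001]
ft_force: [-0.2, -0.0, -0.1]
width: 23.3
grasp_force: 30.0
```

```bash
python3 - <<'E'
from h import *
d=img('top');e=img('scene');o=ctrl.get_obs()
print(o['ee_pos'],o['ft_force'],o['width'])
for n,D in(('top',d),('scene',e)):
    h=cv2.cvtColor(D['image'],cv2.COLOR_RGB2HSV);m=cv2.inRange(h,(0,150,60),(4,255,255))
    for c in cv2.findContours(m,0,2)[0]:
        if cv2.contourArea(c)>15:
            u=cv2.moments(c);print(n,cv2.boundingRect(c),u['m10']/u['m00'],u['m01']/u['m00'])
    print('pred skirt bottom/top,stud top',proj(D,(532.3,21.4,o['ee_pos'][2]-29)),proj(D,(532.3,21.4,o['ee_pos'][2]-1)),proj(D,(532.3,21.4,127)))
a=d['image'][160:240,240:340];b=e['image'][110:210,300:400]
cv2.imwrite('pics/s1.png',cv2.resize(np.hstack([cv2.copyMakeBorder(a,0,20,0,0,0),b]),None,fx=4,fy=4)[:,:,::-1])
E
```

```text
[531.27426042  20.59364431 174.41599079] [ 0.57549139 -0.16120873 -0.34572437] 23.50021987491821
pred skirt bottom/top,stud top (np.float64(282.12991619133675), np.float64(197.0861418621357)) (np.float64(281.2694849718733), np.float64(195.00015068828387)) (np.float64(282.6723964760098), np.float64(198.40109124465798))
scene (345, 160, 13, 9) 355.00925925925924 164.50925925925924
scene (530, 0, 34, 26) 547.8302681992337 9.244061302681992
pred skirt bottom/top,stud top (np.float64(350.6041833362118), np.float64(170.24499488340015)) (np.float64(351.41652640729706), np.float64(162.25312274839393)) (np.float64(350.08650269811534), np.float64(175.32900956268043))
```

View pics/s1.png

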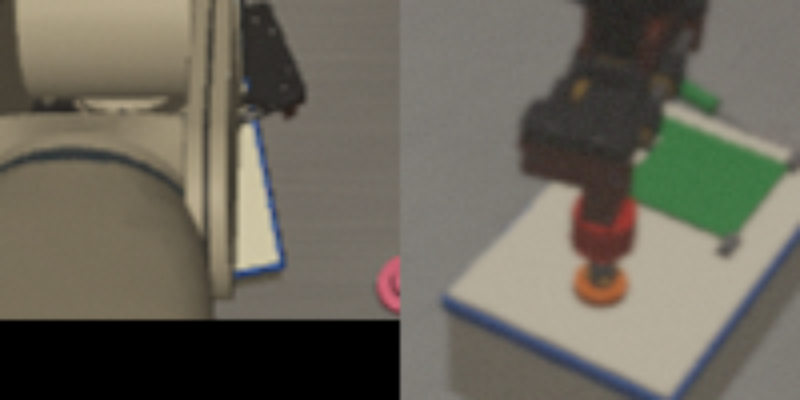

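The right half shows the upright red cap at (604,230) in the crop, directly above the stud at (602,270), and horizontally aligned. The cap lies on the predicted column (351). I'll descend to just above the balls.

{"method": "servo_tool", "body": {
  "increments": [
    [0.05, 0.05, -0.8, 0, 0, 0, -1],
    [0.05, 0.05, -1.4, 0, 0, 0, -1],
    [0.05, 0.05, -1.8, 0, 0, 0, -1],
    [0.05, 0.05, -2.2, 0, 0, 0, -1],
    [0.05, 0.05, -2.2, 0, 0, 0, -1]
  ]
}}

```text
t: 8.75
ee_pos: [531.4, 21.8, 151.1]
orientation: [-3.078, -0.629, 0.003]
ft_force: [-1.3, -0.3, -1.3]
width: 23.3
grasp_force: 30.0
```

{"method": "servo_tool", "body": {
  "increments": [
    [0, 0, -0.2, 0, 0, 0, -1],
    [0, 0, -0.4, 0, 0, 0, -1],
    [0, 0, -0.6, 0, 0, 0, -1],
    [0, 0, -0.6, 0, 0, 0, -1]
  ]
}}

```text
t: 9.08
ee_pos: [532.8, 22.1, 146.7]
orientation: [3.078, 0.63, 0.002]
ft_force: [0.3, -0.6, 1.8]
width: 23.7
grasp_force: 30.0
```

{"method": "servo_tool", "body": {
  "increments": [
    [0, 0, -0.2, 0, 0, 0, -1],
    [0, 0, -0.4, 0, 0, 0, -1],
    [0, 0, -0.6, 0, 0, 0, -1],
    [0, 0, -0.6, 0, 0, 0, -1]
  ]
}}

```text
t: 9.42
ee_pos: [531.7, 22.1, 139.5]
orientation: [-3.078, -0.63, 0.001]
ft_force: [0.9, -0.2, -2.6]
width: 23.1
grasp_force: 30.0
```

{"method": "servo_tool", "body": {
  "increments": [
    [0, 0, -0.2, 0, 0, 0, -1],
    [0, 0, -0.4, 0, 0, 0, -1],
    [0, 0, -0.4, 0, 0, 0, -1],
    [0, 0, -0.4, 0, 0, 0, -1]
  ]
}}

```text
t: 9.75
ee_pos: [531.9, 22.1, 136.4]
orientation: [-3.078, -0.63, 0.001]
ft_force: [-2.1, -0.3, 6.3]
width: 22.9
grasp_force: 30.0
```

{"method": "servo_tool", "body": {
  "increments": [
    [0, 0, -0.1, 0, 0, 0, -1],
    [0, 0, -0.15, 0, 0, 0, -1],
    [0, 0, -0.15, 0, 0, 0, -1],
    [0, 0, -0.15, 0, 0, 0, -1],
    [0, 0, -0.15, 0, 0, 0, -1],
    [0, 0, -0.15, 0, 0, 0, -1]
  ]
}}

```text
t: 10.25
ee_pos: [532.0, 22.1, 135.2]
orientation: [-3.078, -0.63, 0.0]
ft_force: [-3.1, 0.4, 7.9]
width: 23.7
grasp_force: 30.0
```

{"method": "servo_tool", "body": {
  "increments": [
    [0, 0, -0.05, 0, 0, 0, -1],
    [0, 0, -0.05, 0, 0, 0, -1],
    [0, 0, -0.05, 0, 0, 0, -1]
  ]
}}

```text
t: 10.5
ee_pos: [532.0, 22.1, 134.7]
orientation: [-3.078, -0.63, 0.0]
ft_force: [-3.3, 0.5, 8.5]
width: 23.6
grasp_force: 30.0
```

```bash
python3 - <<'E'
from h import *
e=img('scene');o=ctrl.get_obs()
print(o['ee_pos'],o['ft_force'],o['width'],o['grasp_force'])
cv2.imwrite('pics/s2.png',cv2.resize(e['image'][110:210,300:420],None,fx=5,fy=5,interpolation=2)[:,:,::-1])
E
```

```text
[531.99867656  22.11248934 134.77410792] [-4.05979252 -0.33208568  8.99092908] 23.111259048417757 30.002552568912506
```

View pics/s2.png

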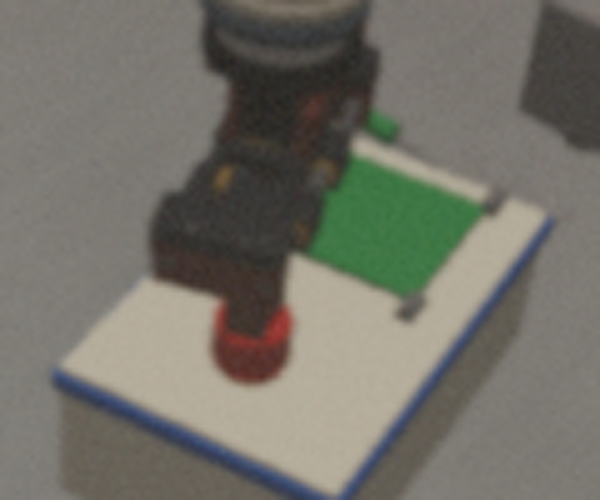

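The picture shows the cap fully down on the lid at (252,345), with the collar hidden under it and the flap flat. The roughly 8.7 N force and the height both put the collar at about 4.7 mm. I'm handing in.

```bash
python3 -c "
from h import *
print(ctrl.close_job())"
```

```text
the job is handed in; nothing more can be done
None
```

I handed the job in at about 10.6 s with the flap snapped shut and the red cap clicked onto the stud; I was still pressing it at about 8.7 N, which puts the collar at about 4.7 mm. The hand-in gave back no verdict.

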